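# Load a casting cover into the drilling nest

### The arm

A 6-joint arm with a two-finger parallel gripper is mounted at the origin on the work surface. World frame = base frame: x ahead of the robot, y to its left, z up, the work surface at z = 0. Lengths are in mm, angles in degrees, forces in N, time in s.
With the tool pointing down it reaches from about 400 to 825 mm from the base axis. Payload 7 kg.
Tool frame: the origin (TCP) lies on the mounting face of the last link; the fingertips stand 173 mm ahead of it and the grasp point (between the pads) lies 155 mm ahead of it; z points along the fingers, y is the line along which they close (so a half turn about z gives the same grasp; the last joint's range is limited). The gripper opens to 85 mm and grips with 20 to 120 N. Pads are 22 mm wide; open, the fingers measure 114 mm over their backs; the gripper's body (76 mm by 85 mm) begins 54 mm behind the grasp point. The pads swing forward as they close: fully open they stand 13 mm farther back than shut.
Start: joints at [-55.113, 20.546, 0.682, 0, -70.136, -16.507], TCP at [212.818, -640.55, 404.702] pointing down, gripper open.
Joint ranges: [-176.03, 176.03], [-82.01, 121.73], [-58.28, 71.71], [-173.87, 95.51], [-174.79, -0.11], [-173.66, 173.66]. Speed limits (degrees/s): [136.94, 136.94, 172.46, 180, 180, 180].

### API

Orientations are given as a 3x3 rotation matrix whose columns are the frame's x, y, z axes.
In Python, from workcell import env, eyes gives the robot as it stands. The module is installed in compiled form; this text tells all that it offers.
- The arm moves only by the tool arm_command, never from a script. Its argument "commands" is a list that holds one entry, the list of rows, each a list of 4 numbers: the shift along the tool's x, y, z scaled (see below), then the turn about the tool's z scaled (see below). A call has 1 to 10 rows; each row shifts and turns the commanded pose from where the row before left it, along the tool's axes as they then stand; what a row does not reach is not made up. The controller multiplies each number of a shift by 20 cm and each number of a turn by pi/4 rad. A row lasts 1/8 s, in which the tool goes at most 62.5 mm and 10.7 degrees, less where a joint would pass 70% of its speed; a pose out of reach is approached as far as the arm can. A call with a number of a shift or a turn outside -1 to 1 is refused whole. A call with a gripper value outside its range is refused whole. "jaw" is the opening, from -1 (shut) to 1 (fully open), set as the call begins (left out, the last holds). The fingers move at their own pace and stop on an object; the grip force is fixed at half the most. Time passes only in rows, so rows that do not move let the fingers close. It gives the time, the measured TCP pose, the force, the opening and the grip force at its end, in the units of the state.
- env.state(): the state, without advancing time (a new reading comes with each control period).
- eyes.snapshot(name): name is "scene" or "top" or "wrist"; returns the picture (480x640x3 uint8, red, green, blue); there is no depth.
- eyes.camera_info(name): a dict with "K" (3x3 intrinsics, pixels), "dist" ([k1, k2, p1, p2, k3] as OpenCV has them; the pictures are not rectified), "world_from_camera" (4x4, takes a point from camera to world coordinates); the wrist camera has in their place "T_tool_cam" (4x4, takes a point from camera to tool coordinates, whose origin is the TCP and whose axes are the flange's). Camera axes: x right, y down, z forward; pixel columns grow to the right and rows downward; lengths in mm; the calibration is good to about 2 mm. A picture is of the moment at which its call begins: read the wrist's pose just before it. camera_info takes no time and is no camera call.
- env.close_job(): hands the job in; it is judged then, once.
The state is a dict: "time_s": time; "qpos": joint angles; "qvel": joint speeds; "joint_efforts": joint torques, N m; "ee_pos": TCP position; "ee_rot": TCP orientation; "wrist_force": force on the tool from outside, world axes, zero at the start; "torque": the same for the moment, N m; "opening": opening from 0.0 (shut) to 1.0 (fully open); "finger_force": force on a finger pad.
Only numpy, scipy, OpenCV 4.12 (cv2) and the standard library are available. Lean on these libraries where they do the work, as an engineer would, in place of code of your own. Each camera call takes 0.05 s, during which the arm holds its last target. There are 200 camera calls.

### The job

Two cast covers are stored under the low rack with only their tongues sticking out. Draw the one with the narrow tongue out until it is wholly clear of the rack and let go of it, flat on the open bench; then pick it up again and seat it, hub up, fully home, flat and square in the matching pocket of the drilling nest, setting it in gently rather than dropping it. Leave the other cover, the wrench and the bearing where they lie.

Things in the scene. Friction and masses are not known exactly. Their poses are not given: they have to be found in the camera images.
- cover: cover to load, cast aluminium, about 0.5 kg: square slab 84 x 84 x 14 mm; tongue 36 mm wide, 70 long, 14 thick from the middle of its -x side; hub on top (see cover_hub). Origin: centre of the slab's underside, z up. Starts flat on the bench in either bay of the rack, slab just inside the open side, tongue pointing out (about world -y). Only the tongue can be grasped there.
- cover_hub (a point): centre of the top of the cover's hub, 48 mm above the underside, over the slab's centre. The hub is a block 60 mm long (cover x), 36 wide (cover y), 34 high above the slab's top. The cover balances at a point 13 mm from the hub's centre towards the tongue.
- cover_tongue (a point): middle of the end face of the cover's tongue (112 mm from the cover's origin along its -x, 7 mm above the underside)
- other_cover: cover to leave alone, in the other bay: same slab, tongue length and thickness, but the tongue is 58 mm wide and the hub round, 40 mm across. Origin and axes as for the cover. The two tongues' centrelines are about 136 mm apart.
- rack: low fixed rack of grey sheet steel, 300 mm (its x) by 130 (its y): deck 64 to 70 mm above the bench, closed at the back (+y) and both ends, open on its -y side, which faces roughly the middle of the bench. Cartons and a tin up to 130 mm above the bench stand on the deck's rear half. Origin: centre of the footprint, at bench height.
- rack_front (a point): middle of the rack's open front edge, at bench height (65 mm from the rack's origin along its -y)
- nest: fixed steel drilling nest, block 190 x 119 mm, 20 high, with a T-shaped pocket 12 mm deep, tongue recess to its -x. It fits the narrow-tongued cover with 1.5 mm clearance per side; over its top 7 mm the walls slope back by 3 mm as a lead-in. The seated slab stands 2 mm above the block, so only the hub can be held. Origin: under the centre of the pocket's square part, at bench height.
- nest_seat (a point): centre of the pocket's square part, on the pocket floor (8 mm above the bench): where the cover's origin comes when seated. Axes as the nest.
- nest_tongue (a point): where the cover_tongue point comes when seated (112 mm from nest_seat along the nest's -x, 7 mm above the pocket floor)
- wrench: steel combination wrench, 170 mm long, lying on the bench between the rack and the nest; to be left alone
- bearing: ball-bearing ring, 72 mm across, 18 mm high, lying flat on the bench between the rack and the nest, on the far side; to be left alone
Mind the look-alikes: they are no part of the job. What is shaped like the nest but red is not meant.

How it is judged (in metres and radians):
On the way:
1. the cover is wholly out from under the rack, flat on the bench and let go (y of cover in the frame of rack below -0.103 m and height (world z) of cover below 0.004 m and angle between cover's own z axis and vertical below 0.05 rad and linear speed of cover below 0.02 m/s and contact force between the fingers and cover below 0.1 N), for 0.2 s.
At the end, for the whole second after the job is handed in: The narrow-tongued cover lies hub up in the nest's pocket, tongue in the tongue recess, its underside within 2.5 mm of the pocket floor, within 5 mm of the pocket's centre and (at the tongue end) 8 mm, level to 0.03 rad and square to 0.06 rad, at rest and let go (horizontal distance between cover and nest_seat below 0.005 m and horizontal distance between cover_tongue and nest_tongue below 0.008 m and z of cover in the frame of nest_seat between -0.003 and 0.0025 m and angle between cover's own z axis and vertical below 0.03 rad and angle between the x axis of cover and the x axis of nest, either way round below 0.06 rad and linear speed of cover below 0.02 m/s and contact force between the fingers and cover below 0.1 N); the robot touches nothing.
It fails at once if the cover is dropped into the nest (falls freely faster than 0.45 m/s over the pocket) (horizontal distance between cover and nest_seat below 0.03 m and contact force between the fingers and cover below 0.1 N and linear speed of cover above 0.45 m/s).
It fails at once if the other cover, the wrench or the bearing is moved by more than 30 mm (distance of any of other_cover, wrench, bearing from where it was at the start of the episode above 0.03 m).
It also fails if it takes over 54 s, if anything falls off the work surface, if the arm or the gripper's body presses on something with over 40 N, if the wrist force passes 120 N, or if a joint passes its speed limit or range.

## Working session

There is one attempt and no reset: what is moved stays moved. The work goes in short steps, Python scripts to look and compute and a tool call to move; the robot and the scene stay as the last step left them, time stands still between calls to the robot, and variables do not carry over. Pictures are saved under pics/ and viewed, at most 10 in all, crops included, and the job is handed in when it is done.

Besides the shell and the picture viewer there is one more tool, called after "Emit:" by a JSON object that holds its "method" and its "body". arm_command: Moves the arm, as the interface text tells. Its arguments: {"type":"object","properties":{"commands":{"type":"array","items":{"type":"array","items":{"type":"array","items":{"type":"number"}}}},"jaw":{"type":"number"}},"required":["commands"]}

```bash
mkdir -p pics; python3 - <<'E'
from workcell import env, eyes
import cv2, numpy as np
s=env.state(); print({k:np.round(v,3).tolist() for k,v in s.items()})
for n in("top","scene"):
    im=eyes.snapshot(n); cv2.imwrite(f"pics/{n}0.png",im[:,:,::-1]); c=eyes.camera_info(n); print(n,{k:np.round(v,3).tolist() for k,v in c.items()})
print(eyes.camera_info("wrist"))
E
```

```text
{'time_s': 0.0, 'qpos': [-55.111, 20.592, 0.634, -0.021, -70.135, -16.505], 'qvel': [0.039, 0.07, -0.108, 0.087, 0.035, -0.018], 'joint_efforts': [0.0, -58.332, 29.341, 6.937, -0.006, -0.0], 'ee_pos': [212.801, -640.373, 403.755], 'ee_rot': [[-0.949, -0.315, -0.001], [-0.315, 0.949, 0.002], [0.0, 0.002, -1.0]], 'wrist_force': [0.457, -0.567, 0.529], 'torque': [-0.009, -0.012, 0.024], 'finger_force': 0.0, 'opening': 1.001}
top {'K': [[554.092, 0.0, 311.579], [0.0, 554.092, 233.867], [0.0, 0.0, 1.0]], 'dist': [0.041, 0.0, 0.0, 0.0, 0.0], 'world_from_camera': [[0.002, -0.998, 0.068, 443.512], [-1.0, -0.003, -0.019, 15.157], [0.019, -0.068, -0.997, 1296.149], [0.0, 0.0, 0.0, 1.0]]}
scene {'K': [[472.505, 0.0, 312.223], [0.0, 472.505, 233.07], [0.0, 0.0, 1.0]], 'dist': [-0.122, 0.0, 0.0, 0.0, 0.0], 'world_from_camera': [[-0.782, 0.387, -0.488, 1030.135], [0.623, 0.508, -0.595, 640.16], [0.018, -0.77, -0.638, 739.864], [0.0, 0.0, 0.0, 1.0]]}
{'K': array([[369.1183776 ,   0.        , 324.05250778],
       [  0.        , 369.1183776 , 238.82884349],
       [  0.        ,   0.        ,   1.        ]]), 'dist': array([-0.06275362,  0.        ,  0.        ,  0.        ,  0.        ]), 'T_tool_cam': array([[-5.12529843e-04, -9.57481508e-01, -2.88494191e-01,
         7.42849370e+01],
       [ 9.99999584e-01, -7.08277988e-04,  5.74130958e-04,
        -1.02148299e+00],
       [-7.54053861e-04, -2.88493777e-01,  9.57481473e-01,
         3.07742104e+01],
       [ 0.00000000e+00,  0.00000000e+00,  0.00000000e+00,
         1.00000000e+00]])}
```

View pics/top0.png

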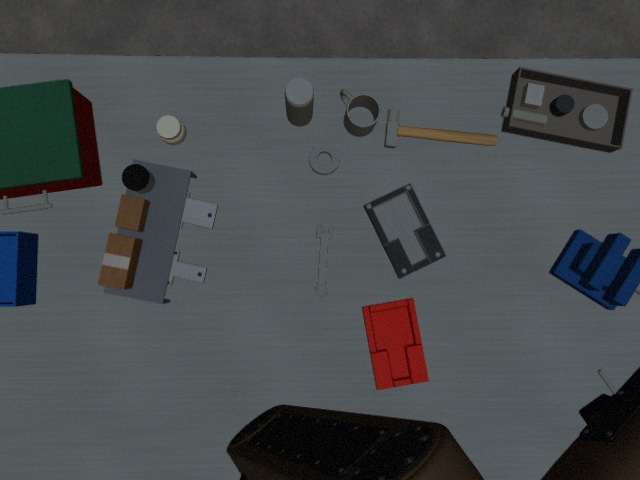

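View pics/scene0.png

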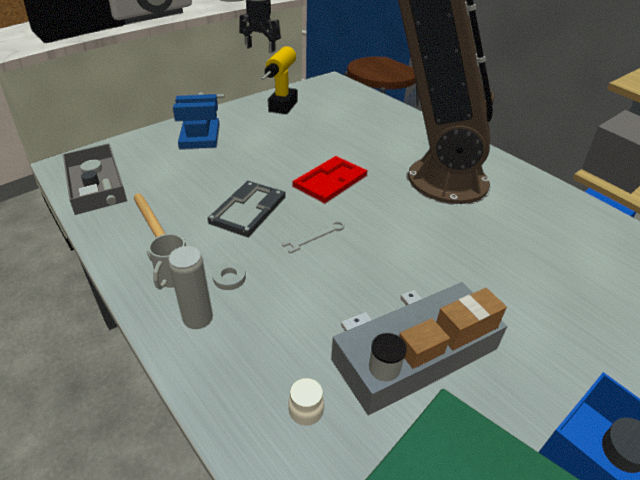

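The top view shows the narrow tongue at about (190,270), the wide one at (200,213), the grey nest at (405,230) and the red decoy at (395,343). The wrench is at (323,260) and the bearing at (324,159). I'll enlarge the tongues and the nest.

```bash
cat > h.py <<'E'
from workcell import env, eyes
import cv2, numpy as np
def cam(n,s=None):
    c=eyes.camera_info(n)
    if n=="wrist":
        T=np.eye(4);T[:3,:3]=s["ee_rot"];T[:3,3]=s["ee_pos"];T=T@c["T_tool_cam"]
    else: T=np.array(c["world_from_camera"])
    return np.array(c["K"]),np.array(c["dist"]),T
def ray(n,px,z,s=None):
    "pixels -> world xy at height z"
    K,d,T=cam(n,s)
    p=cv2.undistortPoints(np.array(px,float).reshape(-1,1,2),K,d).reshape(-1,2)
    v=np.c_[p,np.ones(len(p))]@T[:3,:3].T; o=T[:3,3]
    z=np.broadcast_to(np.asarray(z,float),len(v))
    return o[:2]+v[:,:2]*((z-o[2])/v[:,2])[:,None]
def proj(n,P,s=None):
    K,d,T=cam(n,s); Ti=np.linalg.inv(T)
    return cv2.projectPoints(np.array(P,float),cv2.Rodrigues(Ti[:3,:3])[0],Ti[:3,3],K,d)[0].reshape(-1,2)
E
python3 - <<'E'
import cv2,numpy as np
im=cv2.imread("pics/top0.png")
f=lambda x0,y0:cv2.resize(im[y0:y0+120,x0:x0+80],None,fx=5,fy=5,interpolation=cv2.INTER_CUBIC)
cv2.imwrite("pics/crop0.png",np.hstack([f(150,185),f(362,170)]))
E
```

```text
(no output)
```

View pics/crop0.png

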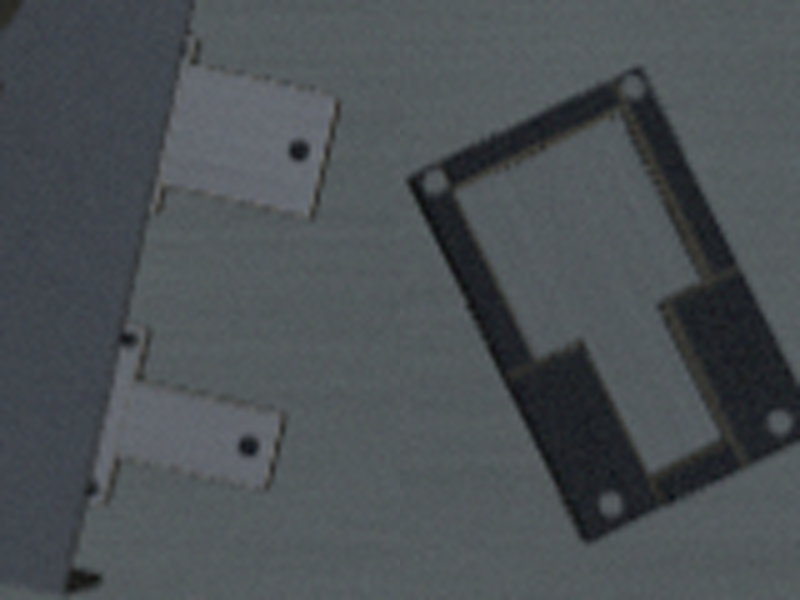

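```bash
python3 - <<'E'
from h import *
t=np.array([[285,412],[268,490],[138,380],[118,458],[248,446]])/5-.4+[150,185]
P=ray("top",t,14); print(P.round(1)); d=P[:2].mean(0)-P[2:4].mean(0); print(np.linalg.norm(d),np.linalg.norm(P[0]-P[1]),np.degrees(np.arctan2(d[1],d[0])))
n=np.array([[12,178],[242,68],[185,542],[403,437]])/5-.4+[362,170]
N=ray("top",n,20); print(N.round(1)); a=N[:2].mean(0)-N[2:].mean(0);b=N[0]-N[1]
x=a/np.linalg.norm(a); print(np.linalg.norm(a),np.linalg.norm(b),np.degrees(np.arctan2(a[1],a[0])))
r=np.array([[190,0],[70,590]])/5-.4+[150,185]
print("rack front top",ray("top",r,70))
print(ray("top",[[317,228],[331,230],[321,294],[324,159]],5))
E
```

```text
[[454.  231.7]
 [418.3 238.9]
 [468.6 299. ]
 [432.9 307.3]
 [438.4 248.3]]
69.4198834499486 36.41859960489128 -102.14850668829716
[[ 597.7 -130.9]
 [ 649.6 -238.3]
 [ 429.5 -209.8]
 [ 478.1 -310.9]]
185.96993691315566 119.26226062604572 24.036051015511635
rack front top [[635.90167698 266.69944056]
 [376.01596879 314.13478171]]
[[545.48612016 -22.31385429]
 [540.90061591 -55.07151174]
 [392.02092036 -31.74866834]
 [708.66012568 -38.63582323]]
```

```bash
cat >> h.py <<'E'
def plan(p,a,n):
    "rows to reach TCP p (mm) with tool-x yaw a (deg) in n equal rows"
    s=env.state(); R=np.array(s["ee_rot"]); p0=np.array(s["ee_pos"]); a0=np.degrees(np.arctan2(R[1,0],R[0,0]))
    da=(a-a0+180)%360-180; d=(np.array(p)-p0)/n
    print("t",s["time_s"],"from",p0.round(1),round(a0,2),"turn",round(da,2),"down" ,R[:,2].round(4))
    out=[]
    for i in range(n):
        b=np.radians(a0+da*i/n)
        out.append([round(float(v),4) for v in (( d[0]*np.cos(b)+d[1]*np.sin(b))/200,(d[0]*np.sin(b)-d[1]*np.cos(b))/200,-d[2]/200,-da/n/45)])
    print(out)
E
python3 -c "
from h import *
plan([530,-225,404],-155,9)"
```

```text
t 0.1 from [ 212.8 -640.4  403.8] -161.62 turn 6.62 down [-6.0e-04  1.4e-03 -1.0e+00]
[[-0.24, 0.1635, -0.0001, -0.0164], [-0.2421, 0.1604, -0.0001, -0.0164], [-0.2441, 0.1572, -0.0001, -0.0164], [-0.2461, 0.1541, -0.0001, -0.0164], [-0.2481, 0.1509, -0.0001, -0.0164], [-0.25, 0.1477, -0.0001, -0.0164], [-0.2519, 0.1445, -0.0001, -0.0164], [-0.2537, 0.1412, -0.0001, -0.0164], [-0.2555, 0.138, -0.0001, -0.0164]]
```

Emit:
{"method": "arm_command", "body": {"commands": [[[-0.24,0.163,0,-0.0164],[-0.242,0.16,0,-0.0164],[-0.244,0.157,0,-0.0164],[-0.246,0.154,0,-0.0164],[-0.248,0.151,0,-0.0164],[-0.25,0.148,0,-0.0164],[-0.252,0.144,0,-0.0164],[-0.254,0.141,0,-0.0164],[-0.255,0.138,0,-0.0164],[0,0,0,0]]], "jaw": 1}}

```text
time_s: 1.35
ee_pos: [531.9, -222.5, 404.1]
ee_rot: [[-0.904, -0.427, -0.001], [-0.427, 0.904, 0.0], [0.0, 0.001, -1.0]]
wrist_force: [-0.6, 0.1, 0.1]
opening: 1.001
finger_force: 0.0
```

```bash
python3 - <<'E'
from h import *
import pickle
s=env.state(); im=eyes.snapshot("wrist"); cv2.imwrite("pics/w1.png",im[:,:,::-1]); pickle.dump(s,open("s1.pkl","wb"))
print(s["qvel"]); plan([445,230,330],-102.1,10)
E
```

```text
[-3.139365   -0.78362618 -1.23073613  0.17778872 -0.52579295  2.06593907]
t 1.4 from [ 530.9 -223.8  404.1] -154.8 turn 52.7 down [-1.e-03  3.e-04 -1.e+00]
[[-0.0577, 0.2236, 0.037, -0.1171], [-0.078, 0.2173, 0.037, -0.1171], [-0.0977, 0.2092, 0.037, -0.1171], [-0.1165, 0.1994, 0.037, -0.1171], [-0.1343, 0.1878, 0.037, -0.1171], [-0.151, 0.1747, 0.037, -0.1171], [-0.1664, 0.1601, 0.037, -0.1171], [-0.1804, 0.1441, 0.037, -0.1171], [-0.1929, 0.127, 0.037, -0.1171], [-0.2037, 0.1087, 0.037, -0.1171]]
```

View pics/w1.png

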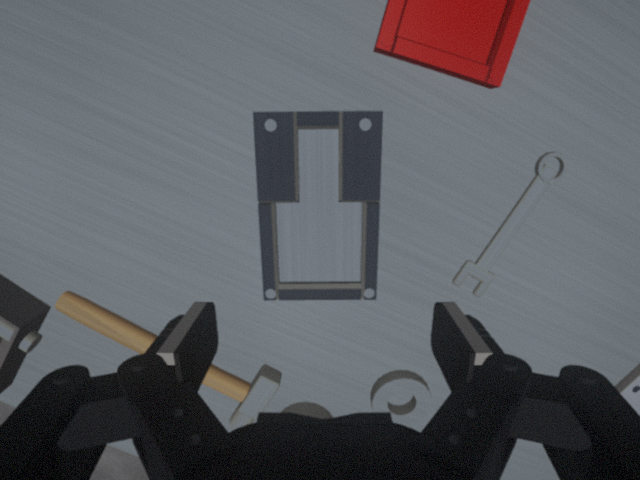

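The wrist view shows the nest centred at about (318,205): outer corners (253,112), (382,111), (264,300), (377,300). The wrench is well to the right. On to the tongue.

Emit:
{"method": "arm_command", "body": {"commands": [[[-0.058,0.224,0.037,-0.117],[-0.078,0.217,0.037,-0.117],[-0.098,0.209,0.037,-0.117],[-0.116,0.199,0.037,-0.117],[-0.134,0.188,0.037,-0.117],[-0.151,0.175,0.037,-0.117],[-0.166,0.16,0.037,-0.117],[-0.18,0.144,0.037,-0.117],[-0.193,0.127,0.037,-0.117],[-0.204,0.109,0.037,-0.117]]]}}

```text
time_s: 2.65
ee_pos: [445.3, 228.8, 330.6]
ee_rot: [[-0.212, -0.977, 0.0], [-0.977, 0.212, 0.0], [-0.0, -0.0, -1.0]]
wrist_force: [-0.2, 0.2, 0.1]
opening: 1.0
finger_force: 0.0
```

Emit:
{"method": "arm_command", "body": {"commands": [[[0,0,0,0],[0,0,0,0],[0,0,0,0],[0,0,0,0]]]}}

```text
time_s: 3.15
ee_pos: [445.8, 227.6, 330.9]
ee_rot: [[-0.215, -0.977, 0.0], [-0.977, 0.215, 0.0], [-0.0, -0.0, -1.0]]
wrist_force: [-0.5, -0.2, -0.4]
opening: 1.0
finger_force: 0.0
```

```bash
python3 - <<'E'
from h import *
import pickle
s=env.state(); im=eyes.snapshot("wrist"); cv2.imwrite("pics/w2.png",im[:,:,::-1]); pickle.dump(s,open("s2.pkl","wb"))
print(s["qvel"])
s1=pickle.load(open("s1.pkl","rb"))
N=ray("wrist",[[253,112],[382,111],[264,300],[377,300]],20,s1); print(N)
for i,j in((0,2),(1,3),(0,1),(2,3)): d=N[j]-N[i]; print(np.linalg.norm(d),np.degrees(np.arctan2(d[1],d[0])))
plan([441,256,330],-102.1,5)
E
```

```text
[ 0.320632    0.08138916  0.02617068 -0.00145751 -0.03614583 -0.05516039]
[[ 478.60590915 -318.87825666]
 [ 427.62854718 -212.61983589]
 [ 648.50978513 -237.08805139]
 [ 597.65536449 -129.1292942 ]]
188.56554497650646 25.70574740222523
189.4196113295527 26.153040572608944
117.85390710267055 115.62931241266044
119.3367728436339 115.22297481071291
t 3.2 from [445.8 227.7 330.9] -102.41 turn 0.31 down [ 2.e-04  3.e-04 -1.e+00]
[[-0.0266, 0.0108, 0.0009, -0.0014], [-0.0266, 0.0107, 0.0009, -0.0014], [-0.0266, 0.0107, 0.0009, -0.0014], [-0.0266, 0.0107, 0.0009, -0.0014], [-0.0266, 0.0107, 0.0009, -0.0014]]
```

View pics/w2.png

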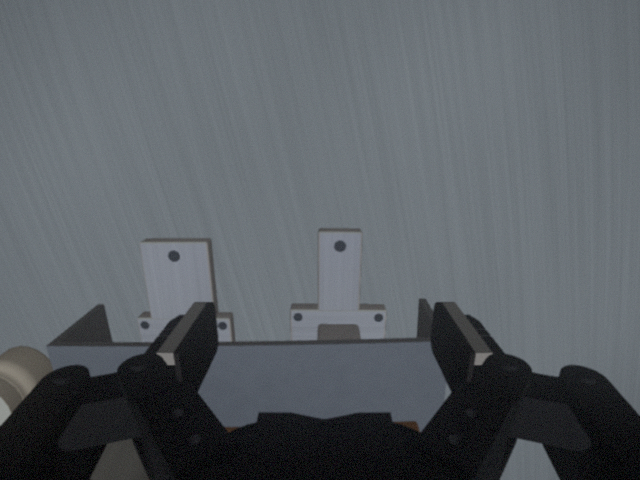

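Here the narrow tongue's end corners are (319,230) and (361,230), and its root is at (318,309) and (360,309). The wide tongue is at (178,275), well clear.

```bash
python3 - <<'E'
from h import *
import pickle
s=pickle.load(open("s2.pkl","rb"))
P=ray("wrist",[[319,229.5],[361,229.5],[318,309],[360,309]],14,s); print(P.round(1))
e=P[:2].mean(0); d=P[2:].mean(0)-e; L=np.linalg.norm(d); a=np.degrees(np.arctan2(d[1],d[0])); print(L,np.linalg.norm(P[0]-P[1]),a)
u=d/L; print("end",e,"grasp",e+22*u,"origin",e+112*u)
R=ray("wrist",[[52,347],[430,338]],70,s); print(R, np.degrees(np.arctan2(*(R[1]-R[0])[::-1])))
g=e+22*u
plan([*g,174],-102.1,5)
E
```

```text
[[450.5 230.6]
 [417.5 237.9]
 [466.9 299.6]
 [431.6 307.5]]
71.00611972118168 33.77718394065966 77.59122486261705
end [433.96353002 234.22027585] grasp [438.69099798 255.70634219] origin [458.0306396  343.60388631]
[[662.02460925 261.27253534]
 [386.41714494 311.46699632]] 169.67824796022958
t 3.2 from [445.8 227.7 330.9] -102.41 turn 0.31 down [ 2.e-04  3.e-04 -1.e+00]
[[-0.0258, 0.013, 0.1569, -0.0014], [-0.0258, 0.0129, 0.1569, -0.0014], [-0.0258, 0.0129, 0.1569, -0.0014], [-0.0258, 0.0129, 0.1569, -0.0014], [-0.0258, 0.0129, 0.1569, -0.0014]]
```

Emit:
{"method": "arm_command", "body": {"commands": [[[-0.043,0.0216,0.12,0],[-0.043,0.0216,0.12,0],[-0.043,0.0216,0.12,0],[0,0,0.12,0],[0,0,0.12,0],[0,0,0.12,0],[0,0,0.035,0],[0,0,0.03,0],[0,0,0,0],[0,0,0,0]]]}}

```text
time_s: 4.45
ee_pos: [438.6, 256.7, 174.4]
ee_rot: [[-0.213, -0.977, 0.001], [-0.977, 0.213, 0.001], [-0.001, -0.001, -1.0]]
wrist_force: [0.2, -0.1, -0.9]
opening: 0.999
finger_force: 0.0
```

Emit:
{"method": "arm_command", "body": {"commands": [[[0,0,0,0],[0,0,0,0],[0,0,0,0],[0,0,0,0],[0,0,0,0],[0,0,0,0],[0,0,0,0],[0,0,0,0]]], "jaw": -1}}

```text
time_s: 5.45
ee_pos: [438.6, 256.6, 174.2]
ee_rot: [[-0.213, -0.977, 0.001], [-0.977, 0.213, 0.0], [-0.001, -0.001, -1.0]]
wrist_force: [-1.1, -0.1, 5.4]
opening: 0.404
finger_force: 59.9
```

Emit:
{"method": "arm_command", "body": {"commands": [[[0.03,0,0,0],[0.065,0,0,0],[0.075,0,0,0],[0.075,0,0,0],[0.075,0,0,0],[0.075,0,0,0],[0.075,0,0,0],[0.075,0,0,0],[0.05,0,0,0],[0.03,0,0,0]]]}}

```text
time_s: 6.7
ee_pos: [412.0, 134.0, 174.2]
ee_rot: [[-0.214, -0.977, 0.002], [-0.977, 0.214, 0.002], [-0.002, -0.001, -1.0]]
wrist_force: [2.2, 4.9, 3.8]
opening: 0.403
finger_force: 60.8
```

Emit:
{"method": "arm_command", "body": {"commands": [[[0,0,0,0],[0,0,0,0]]]}}

```text
time_s: 6.95
ee_pos: [411.9, 133.7, 174.2]
ee_rot: [[-0.214, -0.977, 0.001], [-0.977, 0.214, 0.0], [-0.0, -0.001, -1.0]]
wrist_force: [2.3, -0.2, 8.9]
opening: 0.402
finger_force: 61.3
```

Emit:
{"method": "arm_command", "body": {"commands": [[[0,0,0,0],[0,0,0,0],[0,0,0,0],[0,0,0,0],[0,0,0,0],[0,0,0,0]]], "jaw": 1}}

```text
time_s: 7.7
ee_pos: [411.7, 134.4, 173.7]
ee_rot: [[-0.213, -0.977, -0.0], [-0.977, 0.213, -0.0], [0.0, 0.0, -1.0]]
wrist_force: [-0.5, -0.1, 0.0]
opening: 0.996
finger_force: 0.0
```

```bash
python3 - <<'E'
from h import *
p=np.array(env.state()["ee_pos"]); plan([p[0]-15,p[1]-5,330],-102.4,4); plan([*p[:2],330],-102.4,4)
E
```

```text
t 7.7 from [411.7 134.4 173.7] -102.33 turn -0.07 down [-1.e-04 -1.e-04 -1.e+00]
[[0.0101, 0.017, -0.1954, 0.0004], [0.0101, 0.017, -0.1954, 0.0004], [0.0101, 0.017, -0.1954, 0.0004], [0.0101, 0.017, -0.1954, 0.0004]]
t 7.7 from [411.7 134.4 173.7] -102.33 turn -0.07 down [-1.e-04 -1.e-04 -1.e+00]
[[-0.0, 0.0, -0.1954, 0.0004], [-0.0, 0.0, -0.1954, 0.0004], [-0.0, 0.0, -0.1954, 0.0004], [-0.0, 0.0, -0.1954, 0.0004]]
```

Emit:
{"method": "arm_command", "body": {"commands": [[[0,0,-0.15,0],[0,0,-0.24,0],[0,0,-0.24,0],[0,0,-0.2,0],[0,0,0,0],[0,0,0,0],[0,0,0,0]]]}}

```text
time_s: 8.57
ee_pos: [411.4, 134.2, 338.6]
ee_rot: [[-0.214, -0.977, -0.002], [-0.977, 0.214, -0.001], [0.002, 0.001, -1.0]]
wrist_force: [0.5, -0.2, 0.1]
opening: 0.999
finger_force: 0.0
```

```bash
python3 - <<'E'
from h import *
import pickle
s=env.state(); im=eyes.snapshot("wrist")[:,:,::-1]; t=eyes.snapshot("top")[:,:,::-1]; pickle.dump(s,open("s3.pkl","wb"))
cv2.imwrite("pics/w3.png",im); cv2.imwrite("pics/t3.png",t)
c=cv2.resize(t[160:320,80:360],(560,320),interpolation=cv2.INTER_CUBIC)
cv2.imwrite("pics/c3.png",np.vstack([cv2.resize(im[160:440,140:540],(800,560)) ]))
print(s["qvel"].round(2),s["ee_pos"])
E
```

```text
[ 0.03  0.3   0.12  0.26 -0.03 -0.  ] [411.4210822  134.16497174 338.5974197 ]
```

View pics/c3.png

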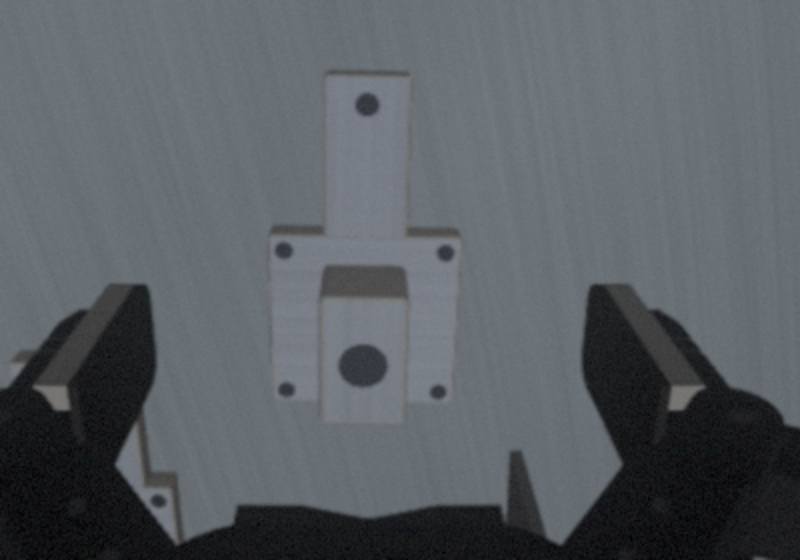

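The cover lies flat, wholly clear of the rack. In the crop, the slab corners are (270,234), (460,236), (276,400), (451,401), the tongue end is (326,74)–(409,74), and the hub top is (321,298)–(404,421).

```bash
cat >> h.py <<'E'
from scipy.optimize import least_squares
def fit(n,M,px,z0,s,x0):
    "model pts M (mm) at base height z0 -> x,y,yaw"
    M=np.array(M,float)
    def f(v):
        c,q=np.cos(v[2]),np.sin(v[2]); W=np.c_[v[0]+c*M[:,0]-q*M[:,1],v[1]+q*M[:,0]+c*M[:,1],M[:,2]+z0]
        return (proj(n,W,s)-px).ravel()
    r=least_squares(f,[x0[0],x0[1],np.radians(x0[2])],x_scale=[1,1,.01]); print(n,"x,y,yaw",r.x[:2].round(2),np.degrees(r.x[2]).round(2),"rms px",np.sqrt(np.mean(r.fun**2)).round(2)); return r.x
# nest outer top corners, nest frame (pocket tongue end -112-1.5; block x extent fitted from 190 length)
E
python3 - <<'E'
from h import *
import pickle
s3=pickle.load(open("s3.pkl","rb")); s2=pickle.load(open("s2.pkl","rb")); s1=pickle.load(open("s1.pkl","rb"))
px=np.array([[270,234],[460,236],[276,400],[451,401],[326,73],[409,74],[321,298],[407,298],[322,422],[404,421]])/2-.25+[140,160]
# image right = tool +y ; tool x at -102 -> cover +y is to the tool -y? cover y = yaw+90=168deg ; tool y = a-90=168deg -> same
M=[[-42,-42,14],[-42,42,14],[42,-42,14],[42,42,14],[-112,-18,14],[-112,18,14],[-30,-18,48],[-30,18,48],[30,-18,48],[30,18,48]]
v=fit("wrist",M,px,0,s3,(432,222,77.6))
R=np.array(s3["ee_rot"]);d=np.r_[v[:2],0]-s3["ee_pos"]; print("cover in tool xy",(R.T@d)[:2], "tool yaw",np.degrees(np.arctan2(R[1,0],R[0,0])))
np.save("cover.npy",v)
# nest: block centre (190x119), unknown offset along x -> fit block frame
B=[[-95,-59.5,20],[-95,59.5,20],[95,-59.5,20],[95,59.5,20]]
w=fit("wrist",B,np.array([[253,111.5],[382,111],[264,300],[377,300]]),0,s1,(538,-224,25.5))
n=np.array([[12,178],[242,68],[185,542],[403,437]])/5-.4+[362,170]
fit("top",np.array(B)[[3,2,1,0]],n,0,None,(538,-224,25.5))
i=cv2.imread("pics/w1.png")[90:320,230:400]; cv2.imwrite("pics/n1.png",cv2.convertScaleAbs(cv2.resize(i,None,fx=2.6,fy=2.6,interpolation=cv2.INTER_CUBIC),alpha=2))
E
```

```text
wrist x,y,yaw [431.84 221.29] 76.94 rms px 1.26
cover in tool xy [-90.05649005  -1.81299545] tool yaw -102.33759921189278
wrist x,y,yaw [ 538.13 -224.47] 25.76 rms px 0.57
top x,y,yaw [ 538.76 -222.47] 24.51 rms px 1.06
```

View pics/n1.png

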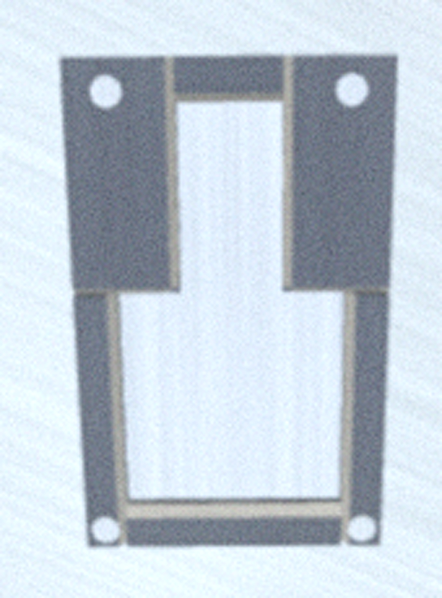

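The nest crop shows the pocket's top edges: tongue end at row ~96, shoulder at ~291, slab end at ~517. These give the seat's position within the block.

```bash
python3 - <<'E'
from h import *
import pickle
s1=pickle.load(open("s1.pkl","rb"))
w=np.array([538.13,-224.47]);a=np.radians(25.76);R=np.array([[np.cos(a),-np.sin(a)],[np.sin(a),np.cos(a)]])
c=np.array([[228,57],[228,96],[130,291],[330,291],[234,517],[234,546],[107,400],[355,400],[77,400],[385,400],[165,200],[292,200]])/2.6-.3+[230,90]
print(((ray("wrist",c,20,s1)-w)@R).round(1))
c=np.array([[234,500],[128,498],[340,498]])/2.6-.3+[230,90]
for z in(8,13): print(z,((ray("wrist",c,z,s1)-w)@R).round(1))
v=np.load("cover.npy"); g=v[:2]-13*np.array([np.cos(np.radians(77.66)),np.sin(np.radians(77.66))]); print(g)
t=np.array(env.state()["ee_pos"]);print(np.degrees(v[2]))
# lateral-bias-corrected target: straight along tool -x by 77 from the grip line
k=np.radians(77.66); tgt=np.array([411.7,134.4])+77*np.array([np.cos(k),np.sin(k)]); print(tgt)
plan([*tgt,194],-102.34,5)
E
```

```text
[[-94.2  -0.3]
 [-80.9  -0.5]
 [-11.1 -38.1]
 [-10.4  36.7]
 [ 81.2  -0.3]
 [ 94.   -0.5]
 [ 31.5 -48.8]
 [ 32.4  47. ]
 [ 31.4 -60.4]
 [ 32.5  58.7]
 [-44.6 -23.9]
 [-44.2  22.3]]
8 [[ 79.   -0.4]
 [ 77.7 -44.2]
 [ 78.5  43.3]]
13 [[ 76.8  -0.4]
 [ 75.6 -43.5]
 [ 76.4  42.8]]
[429.06509363 208.59484413]
76.94024182515057
[428.15585794 209.62103921]
t 8.675 from [411.6 134.3 338.7] -102.33 turn -0.01 down [-0.0016 -0.0015 -1.    ]
[[-0.0771, -0.0001, 0.1447, 0.0], [-0.0771, -0.0001, 0.1447, 0.0], [-0.0771, -0.0001, 0.1447, 0.0], [-0.0771, -0.0001, 0.1447, 0.0], [-0.0771, -0.0001, 0.1447, 0.0]]
```

Emit:
{"method": "arm_command", "body": {"commands": [[[-0.13,0,0.06,0],[-0.13,0,0.1,0],[-0.125,0,0.13,0],[0,0,0.14,0],[0,0,0.14,0],[0,0,0.1,0],[0,0,0.054,0],[0,0,0,0],[0,0,0,0],[0,0,0,0]]]}}

```text
time_s: 9.93
ee_pos: [428.4, 209.9, 195.7]
ee_rot: [[-0.213, -0.977, 0.001], [-0.977, 0.213, 0.001], [-0.001, -0.001, -1.0]]
wrist_force: [-0.2, 0.1, -0.1]
opening: 0.998
finger_force: 0.0
```

Emit:
{"method": "arm_command", "body": {"commands": [[[0,0,0,0],[0,0,0,0],[0,0,0,0],[0,0,0,0],[0,0,0,0],[0,0,0,0],[0,0,0,0],[0,0,0,0]]], "jaw": -1}}

```text
time_s: 10.92
ee_pos: [428.5, 209.9, 195.5]
ee_rot: [[-0.213, -0.977, 0.001], [-0.977, 0.213, 0.001], [-0.001, -0.001, -1.0]]
wrist_force: [-0.0, -0.6, 5.3]
opening: 0.41
finger_force: 61.1
```

Emit:
{"method": "arm_command", "body": {"commands": [[[0,0,-0.03,0],[0,0,-0.12,0],[0,0,-0.2,0],[0,0,-0.15,0],[0,0,-0.1,0],[0,0,0,0]]]}}

```text
time_s: 11.68
ee_pos: [428.1, 209.6, 315.8]
ee_rot: [[-0.214, -0.977, 0.001], [-0.977, 0.214, 0.002], [-0.002, -0.001, -1.0]]
wrist_force: [0.4, -0.5, -5.6]
opening: 0.408
finger_force: 61.6
```

```bash
python3 - <<'E'
from h import *
a=np.radians(25.7); u=np.array([np.cos(a),np.sin(a)])
seat=np.array([537.7,-223.1])+35*u; tgt=seat-13*u; print(seat,tgt)
print(np.degrees(0),env.state()["qpos"])
plan([*tgt,314],25.7-180,10)
E
```

```text
[ 569.23769575 -207.92193204] [ 557.52369447 -213.55950014]
0.0 [ 4.98097946e+01  6.41037285e+00 -3.08847544e+01 -2.39376048e-02
 -5.25847184e+01 -6.21331744e+01]
t 11.675 from [428.1 209.6 315.8] -102.34 turn -51.96 down [ 0.0011  0.0018 -1.    ]
[[0.1929, -0.1085, 0.0009, 0.1155], [0.1822, -0.1255, 0.0009, 0.1155], [0.1701, -0.1415, 0.0009, 0.1155], [0.1566, -0.1563, 0.0009, 0.1155], [0.1418, -0.1698, 0.0009, 0.1155], [0.1259, -0.182, 0.0009, 0.1155], [0.1089, -0.1926, 0.0009, 0.1155], [0.091, -0.2017, 0.0009, 0.1155], [0.0723, -0.2091, 0.0009, 0.1155], [0.0531, -0.2148, 0.0009, 0.1155]]
```

Emit:
{"method": "arm_command", "body": {"commands": [[[0.193,-0.108,0,0.1155],[0.182,-0.125,0,0.1155],[0.17,-0.142,0,0.1155],[0.157,-0.156,0,0.1155],[0.142,-0.17,0,0.1155],[0.126,-0.182,0,0.1155],[0.109,-0.193,0,0.1155],[0.091,-0.202,0,0.1155],[0.072,-0.209,0,0.1155],[0.053,-0.215,0,0.1155]]]}}

```text
time_s: 12.92
ee_pos: [557.3, -215.0, 312.5]
ee_rot: [[-0.903, -0.43, -0.004], [-0.43, 0.903, 0.001], [0.003, 0.002, -1.0]]
wrist_force: [0.7, 0.6, -6.5]
opening: 0.412
finger_force: 61.7
```

Emit:
{"method": "arm_command", "body": {"commands": [[[0,0,0.1,0],[0,0,0.15,0],[0,0,0.125,0],[0,0,0,0],[0,0,0,0],[0,0,0,0],[0,0,0,0]]]}}

```text
time_s: 13.8
ee_pos: [557.9, -213.6, 240.8]
ee_rot: [[-0.901, -0.434, 0.002], [-0.434, 0.901, -0.0], [-0.001, -0.001, -1.0]]
wrist_force: [-0.4, -0.1, -5.7]
opening: 0.411
finger_force: 62.5
```

```bash
python3 - <<'E'
from h import *
import pickle
s=env.state(); im=eyes.snapshot("wrist")[:,:,::-1]; t=eyes.snapshot("top")[:,:,::-1]; pickle.dump(s,open("s4.pkl","wb"))
cv2.imwrite("pics/w4.png",im); cv2.imwrite("pics/t4.png",t)
cv2.imwrite("pics/c4.png",cv2.convertScaleAbs(cv2.resize(im[0:320,110:530],(787,600),interpolation=cv2.INTER_CUBIC),alpha=1.8))
print(s["qvel"].round(2),s["wrist_force"])
a=np.radians(25.7); u=np.array([np.cos(a),np.sin(a)])
plan([557.5,-213.6,239],25.7-180,1)
E
```

```text
[ 0.02  0.07 -0.1   0.04  0.08 -0.  ] [-0.3714004  -0.12299722 -5.70167427]
t 13.9 from [ 557.8 -213.6  240.6] -154.3 turn -0.0 down [ 0.0011 -0.     -1.    ]
[[0.0011, 0.0007, 0.0078, 0.0001]]
```

View pics/c4.png

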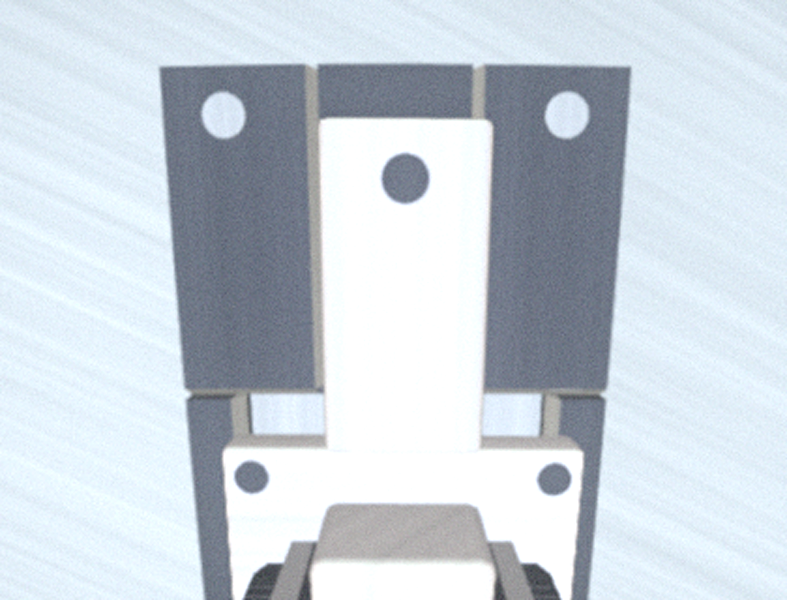

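The held cover hovers over the nest: tongue end (320,119)–(492,120), slab front corners (225,449) and (583,449), block corners (161,67) and (630,67). I'll fit both from this one picture.

```bash
python3 - <<'E'
from h import *
import pickle
s=pickle.load(open("s4.pkl","rb")); k=lambda c:(np.array(c)+.5)/1.874-.5+[110,0]
zc=s["ee_pos"][2]-195.5
C=[[-112,-18,14],[-112,18,14],[-42,-42,14],[-42,42,14],[-42,-18,14],[-42,18,14],[-30,-18,48],[-30,18,48]]
v=fit("wrist",C,k([[320,118],[492,119],[225,449],[583,449],[328,449],[482,449],[314,562],[495,562]]),zc,s,(570,-208,25.7))
N=[[-130,-59.5,20],[-130,59.5,20],[-46.5,-59.5,20],[-46.5,59.5,20],[-121.5,-19.5-3,20],[-121.5,22.5,20]]
for sh in(0,):
  N=[[-130,-59.5,20],[-130,59.5,20],[-46.5,-59.5,20],[-46.5,59.5,20],[-130,-22.5,20],[-130,22.5,20],[-46.5,-22.5,20]]
  w=fit("wrist",N,k([[161,67],[630,67],[186,391],[606,391],[306,67],[485,67],[315,391]]),0,s,(570,-208,25.7))
R=np.array(s["ee_rot"])
for x in(v,w): print("tool xy",(R.T@(np.r_[x[:2],0]-s["ee_pos"]))[:2])
# tongue-end too
for x in(v,w): print("tongue tool",(R.T@(np.r_[x[:2]-112*np.array([np.cos(x[2]),np.sin(x[2])]),0]-s["ee_pos"]))[:2])
E
```

```text
wrist x,y,yaw [ 570.31 -208.15] 25.51 rms px 1.72
wrist x,y,yaw [ 570.88 -210.31] 25.62 rms px 0.59
tool xy [-13.21378557  -0.27362547]
tool xy [-12.78312528  -2.46673965]
tongue tool [98.78544764  0.10871593]
tongue tool [99.21665397 -2.31205301]
```

Emit:
{"method": "arm_command", "body": {"commands": [[[0.002,-0.008,0.05,0],[0,0,0.05,0],[0,0,0,0],[0,0,0,0],[0,0,0,0]]]}}

```text
time_s: 14.52
ee_pos: [558.2, -215.3, 220.1]
ee_rot: [[-0.901, -0.434, 0.0], [-0.434, 0.901, -0.0], [-0.0, -0.0, -1.0]]
wrist_force: [-1.0, 0.6, -6.1]
opening: 0.41
finger_force: 62.5
```

```bash
python3 - <<'E'
from h import *
import pickle
s=env.state(); im=eyes.snapshot("wrist")[:,:,::-1]; pickle.dump(s,open("s5.pkl","wb"))
cv2.imwrite("pics/w5.png",im)
cv2.imwrite("pics/c5.png",cv2.convertScaleAbs(cv2.resize(im[0:320,110:530],(787,600),interpolation=cv2.INTER_CUBIC),alpha=1.5))
print(s["ee_pos"],s["wrist_force"])
E
```

```text
[ 558.19675504 -215.30986736  220.13219341] [-1.00376253  0.63506241 -6.13881137]
```

View pics/c5.png

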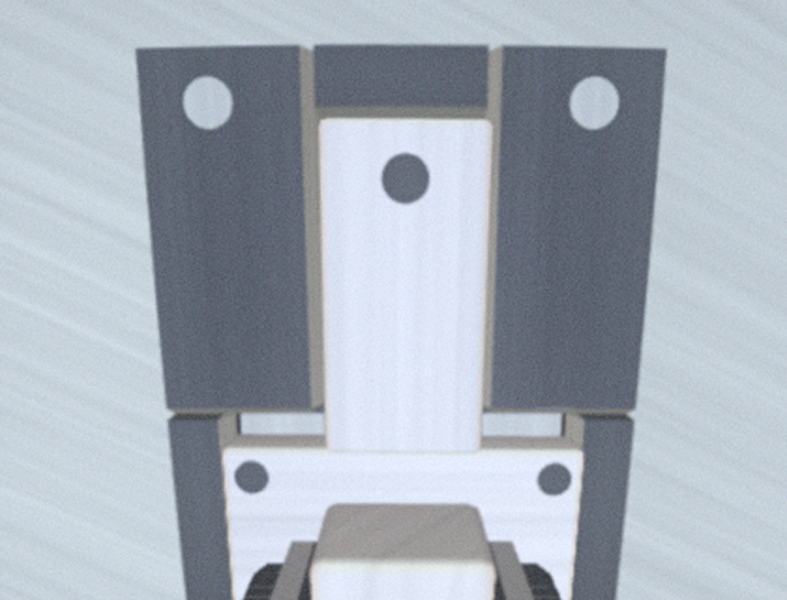

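Nest and cover centrelines are now at columns 401.5 and 405.5, nearly coincident after parallax. I'll fit again.

```bash
python3 - <<'E'
from h import *
import pickle
s=pickle.load(open("s5.pkl","rb")); k=lambda c:(np.array(c)+.5)/1.874-.5+[110,0]
R=np.array(s["ee_rot"])
C=[[-112,-18,14],[-112,18,14],[-42,-42,14],[-42,42,14],[-42,-18,14],[-42,18,14]]
v=fit("wrist",C,k([[320,118],[492,119],[225,449],[583,449],[328,449],[482,449]]),s["ee_pos"][2]-195.5,s,(570,-208,25.7))
N=[[-130,-59.5,20],[-130,59.5,20],[-46.5,-59.5,20],[-46.5,59.5,20],[-130,-22.5,20],[-130,22.5,20],[-116.5,0,20]]
w=fit("wrist",N,k([[137,49],[666,49],[167,410],[636,410],[301,47],[502,47],[401.5,107]]),0,s,(570,-208,25.7))
for x in(v,w):
  for m in(0,112): print("tool xy",(R.T@(np.r_[x[:2]-m*np.array([np.cos(x[2]),np.sin(x[2])]),0]-s["ee_pos"]))[:2].round(2))
E
```

```text
wrist x,y,yaw [ 570.49 -209.73] 25.53 rms px 1.34
wrist x,y,yaw [ 570.61 -210.33] 25.67 rms px 0.6
tool xy [-13.42  -0.24]
tool xy [9.858e+01 9.000e-02]
tool xy [-13.28  -0.84]
tool xy [98.72 -0.78]
```

Emit:
{"method": "arm_command", "body": {"commands": [[[0.0005,-0.0025,0.01,0],[0,0,0.012,0],[0,0,0.012,0],[0,0,0.012,0],[0,0,0.012,0],[0,0,0,0]]]}}

```text
time_s: 15.32
ee_pos: [558.1, -215.8, 208.0]
ee_rot: [[-0.901, -0.434, -0.001], [-0.434, 0.901, 0.0], [0.0, 0.0, -1.0]]
wrist_force: [-0.6, 0.2, -5.9]
opening: 0.406
finger_force: 62.5
```

Emit:
{"method": "arm_command", "body": {"commands": [[[0,0,0.008,0],[0,0,0.008,0],[0,0,0.006,0],[0,0,0,0],[0,0,0,0]]]}}

```text
time_s: 15.95
ee_pos: [558.2, -215.8, 203.9]
ee_rot: [[-0.901, -0.434, 0.0], [-0.434, 0.901, -0.0], [-0.0, -0.0, -1.0]]
wrist_force: [-0.3, -0.1, -6.8]
opening: 0.41
finger_force: 62.5
```

Emit:
{"method": "arm_command", "body": {"commands": [[[0,0,0.003,0],[0,0,0.002,0],[0,0,0,0],[0,0,0,0]]]}}

```text
time_s: 16.45
ee_pos: [558.2, -215.8, 203.5]
ee_rot: [[-0.901, -0.434, 0.0], [-0.434, 0.901, -0.0], [-0.0, -0.0, -1.0]]
wrist_force: [-3.5, 1.9, 4.9]
opening: 0.41
finger_force: 63.8
```

Contact at the expected height (the cover is on the pocket floor). Release and retreat.

Emit:
{"method": "arm_command", "body": {"commands": [[[0,0,0,0],[0,0,0,0],[0,0,0,0],[0,0,0,0],[0,0,0,0],[0,0,0,0],[0,0,0,0]]], "jaw": 1}}

```text
time_s: 17.32
ee_pos: [558.1, -215.8, 202.9]
ee_rot: [[-0.901, -0.434, 0.0], [-0.434, 0.901, 0.0], [-0.0, 0.0, -1.0]]
wrist_force: [0.9, -0.6, -0.5]
opening: 1.005
finger_force: 0.0
```

Emit:
{"method": "arm_command", "body": {"commands": [[[0,0,-0.1,0],[0,0,-0.2,0],[0,0,-0.2,0],[0.1,0,-0.1,0],[0.1,0,-0.05,0],[0,0,0,0],[0,0,0,0],[0,0,0,0],[0,0,0,0]]]}}

```text
time_s: 18.45
ee_pos: [522.4, -232.9, 332.2]
ee_rot: [[-0.901, -0.434, -0.001], [-0.434, 0.901, 0.0], [0.001, 0.001, -1.0]]
wrist_force: [0.8, 0.3, 0.1]
opening: 0.998
finger_force: 0.0
```

```bash
python3 - <<'E'
from h import *
import pickle
s=env.state(); im=eyes.snapshot("wrist")[:,:,::-1]; pickle.dump(s,open("s6.pkl","wb")); t=eyes.snapshot("top")[:,:,::-1]; cv2.imwrite("pics/t6.png",t)
cv2.imwrite("pics/c6.png",cv2.convertScaleAbs(cv2.resize(im[80:400,110:530],(787,600),interpolation=cv2.INTER_CUBIC),alpha=1.5))
t0=cv2.imread("pics/top0.png"); d=cv2.absdiff(t,t0).max(2)
for n,(x,y,X,Y) in dict(other=(180,195,220,232),wrench=(312,222,336,300),bearing=(305,142,342,176)).items(): print(n,(d[y:Y,x:X]>30).sum())
print(s["ee_pos"],s["time_s"],s["wrist_force"])
E
```

```text
other 0
wrench 1872
bearing 302
[ 522.35981682 -232.94903577  332.17502325] 18.45 [0.78419653 0.34247568 0.14868407]
```

View pics/c6.png

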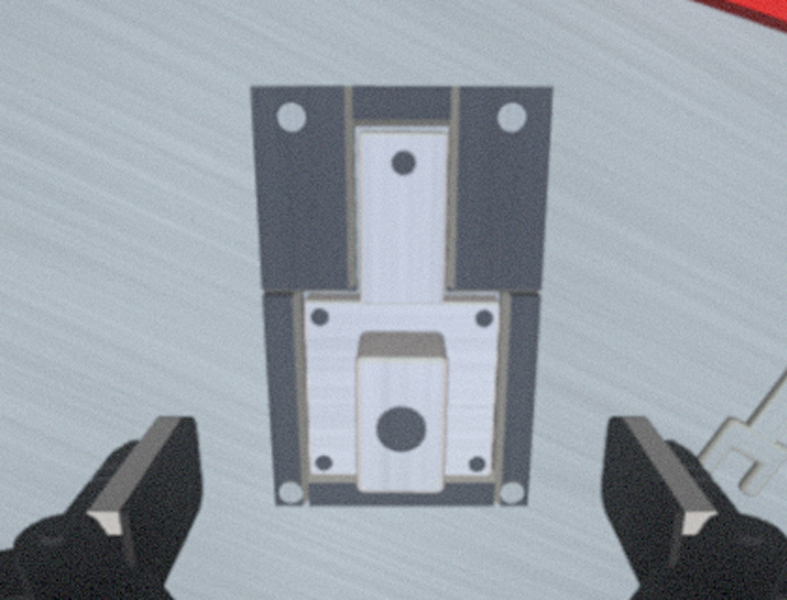

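The cover sits square and level in the pocket: slab at (303–498, 300–475), even margins, tongue in its recess. The changed pixels at the wrench and bearing are probably the arm over them in the top view, since the gripper never went near either. Handing in.

```bash
python3 -c "
from workcell import env
print(env.close_job())"
```

```text
the job is handed in; nothing more can be done
None
```

I drew the narrow-tongued cover clear of the rack, released it flat on the bench, picked it up again and seated it gently in the grey nest. The last picture shows it square in the pocket, and I handed the job in at about 18.5 s; no verdict was shown.

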